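# Hold a printer's build platform against the sprung stop of its levelling jig

## Robot

A 7-joint arm with a two-finger parallel gripper is mounted at the origin on the work surface. World frame = base frame: x ahead of the robot, y to its left, z up, the work surface at z = 0. Lengths are in m, angles in rad, forces in N, time in s.
With the tool pointing down it reaches from about 0.425 to 0.95 m from the base axis. Payload 4.7 kg.
Tool frame: the origin (TCP) lies between the finger pads; the fingertips stand 25 mm ahead of it and the grasp point (between the pads) lies 6 mm ahead of it; z points along the fingers, y is the line along which they close (so a half turn about z gives the same grasp; the last joint's range is limited). The gripper opens to 85 mm and grips with 20 to 120 N. Pads are 22 mm wide; open, the fingers measure 114 mm over their backs; the gripper's body (76 mm by 85 mm) begins 54 mm behind the grasp point. The pads swing forward as they close: fully open they stand 13 mm farther back than shut.
Start: joints at [-1.266, 0.469, -0.049, 1.532, 0.024, 1.141, -0.082], TCP at [0.221, 0.638, 0.256] pointing down, gripper open.
Joint ranges: [-2.59, 2.59], [-0.33, 1.99], [-1.39, 1.29], [0.1, 2.45], [-1.04, 4.18], [0.21, 1.99], [-2.66, 2.66]. Speed limits (rad/s): [2.57, 2.57, 3.14, 3.14, 3.14, 3.14, 3.14].

## Interface

Orientations are given as a 3x3 rotation matrix whose columns are the frame's x, y, z axes.
In Python, from rig import * gives the robot as it stands. Calls block until the motion is done:
- movep(position, orientation): joint-space move of the TCP to a pose.
- move_l(position, attitude=None, feed=0.15, until_force=None): straight line of the TCP; attitude=None keeps the orientation; feed is the mean speed in m/s. With until_force (N) it stops when the force on the tool has changed by that much, and returns True; else False.
- move_joints(angles): joint-space move.
- command_gripper(opening, newtons=None): finger opening in m; newtons is the grip in N (None keeps the last); returns when the fingers have stopped.
- sleep(seconds).
- inverse_kinematics(position, orientation): joint angles nearest the present ones, or None.
- sense(): the state.
- camera(name): name is "side" or "top"; returns (picture, depth): 400x640x3 uint8, red, green, blue; 400x640 float32, m along the optical axis (not along the pixel's ray), 0 where there is no reading.
- camera_params(name): a dict with "K" (3x3 intrinsics, pixels), "position" and "rotation" of the camera in the world. Camera axes: x right, y down, z forward; pixel columns grow to the right and rows downward; lengths in m; the calibration is good to about 2 mm. A picture is of the moment at which its call begins. camera_params takes no time and is no camera call.
A pose or a line that the arm cannot do raises Unreachable and nothing moves.
- finish_job(): hands the job in; it is judged then, once.
The state is a dict: "time_s": time; "joint_pos": joint angles; "qd": joint speeds; "joint_efforts": joint torques, N m; "position": TCP position; "tcp_rot": TCP orientation; "wrist_force": force on the tool from outside, world axes, zero at the start; "ft_torque": the same for the moment, N m; "finger_gap": finger opening in m; "gripper_force": force on a finger pad.
Only numpy, scipy, OpenCV 4.12 (cv2) and the standard library are available. Lean on these libraries where they do the work, as an engineer would, in place of code of your own. Each camera call takes 0.05 s, during which the arm holds its last target. There are 200 camera calls.

## Task

Lock the levelling jig by swinging the collar's lever round until it points straight out along the jig, at the locked mark. Then slide the black build platform along the bed, flat, square and centred, against the sprung stop, and press the stop in to about the middle of its 25 mm travel (the thick line of the scale), never to the end. Keep pressing like that for my screws: finish while still holding it there, do not let go, and leave the other things on the bench alone.

Things in the scene. Friction and masses are not known exactly. Their poses are not given: they have to be found in the camera images.
- jig: Levelling jig fixed to the bench: aluminium bed 340 x 150 x 12 mm (top at z = 12). Origin on the bench; x along the bed towards the stop (bed from x = -180 to 160), y across, z up. Stop pad's face rests at x = 30; grey spring housing 80 x 80 behind it, x = 70 to 150, top at z = 45. White scale strip at y = 57 with lines at x = 40, 52.5 (thick), 65: pad's pointer at rest, half travel, end.
- platform: Loose build platform on the bed: black plate, aluminium underside, 120 (x) x 90 (y) x 24 mm, about 0.3 kg. On its middle stands an aluminium handle plate, 14 mm thick in x, 60 long in y, 24 to 66 mm above the underside. Origin: centre of underside. Its +x end (60 mm off) goes against the pad, x along the jig's x when square. Starts 25 to 65 mm short of the pad, a little askew and off-centre.
- stop_pad (a joint): Travel of the sprung stop pad, m: 0 at rest, grows along the jig's x as it is pressed in, 0.025 at the end. A spring of 600 N/m and no preload, so 0.0125 (half travel) is 7.5 N; it springs back when not pressed.
- pad_face (a point): Centre of the pad's face (moves with the pad). The pad is a steel plate 70 mm wide (jig y), 10 mm thick, from 14 to 44 mm above the bench; the point is 26 mm above the bench, at y = 0 of the jig. The face looks along the jig's -x.
- lock_collar (a joint): Angle of the lock collar, rad, about a vertical axis, growing counter-clockwise seen from above. At 1.25 its lever points along the jig's +x, at the white locked mark; it starts unlocked, between 0 and 0.5; dead stop at 1.35. Friction about 2 N at the pin; it stays where it is left.
- collar_axis (a point): Point on the collar's axis, 75 mm above the bench, at x = 110 mm, y = 0 of the jig. The dark knurled ring is 60 mm across, its top 60 mm above the bench (hub 64 mm).
- collar_pin (a point): The collar's grip: an upright round steel pin, 14 mm across, at the end of the flat lever, 58 mm from the collar axis, from 58 to 96 mm above the bench (the lever's top below it is at 57 mm). The point is on the pin's axis, 80 mm above the bench, and moves with the collar.
- driver: Bystander, to be left alone: screwdriver, black handle, lying beside the jig.
- screw_tray: Bystander, to be left alone: small grey open tray of screws, 70 x 50 x 22 mm, beside the jig.
- print: Bystander, to be left alone: white printed lattice part on a clear 50 mm raft, 64 mm tall.
- calipers: Bystander, to be left alone: calipers, 200 mm long, lying flat.
- wash_bottle: Bystander, to be left alone: white wash bottle, 68 mm across, 170 mm tall.
- scraper: Bystander, to be left alone: spatula-shaped scraper, black handle, lying flat.
- cup: Bystander, to be left alone: grey plastic cup, 72 mm across, 60 mm tall.
Not all that is in view belongs to the job. What is shaped like the platform but orange is not meant.

How it is judged:
By the outcome, as a careful person would: the job done as asked, in the order asked, and still so for the second after the job is handed in, while the arm keeps its last pose, push and grip.
It also fails if it takes over 48 s, if anything falls off the work surface, if the arm or the gripper's body presses on something with over 40 N, if the wrist force passes 120 N, or if a joint passes its speed limit or range.

## Working session

There is one attempt and no reset: what is moved stays moved. The work goes in short steps, each a Python script; the robot and the scene stay as the last script left them, time stands still between calls to the robot, and variables do not carry over. Pictures are saved under pics/ and viewed, at most 10 in all, crops included, and the job is handed in when it is done.

```bash
mkdir -p pics; python3 - <<'E'
from rig import *
import cv2,numpy as np
for n in("top","side"):
    p,d=camera(n); cv2.imwrite(f"pics/{n}0.png",p[:,:,::-1]); np.save(f"{n}0.npy",d)
    c=camera_params(n); print(n,c["K"],c["position"],c["rotation"])
s=sense();print(s["time_s"],s["position"],s["tcp_rot"],s["finger_gap"])
E
```

```text
top [[408.88064426   0.         320.65307073]
 [  0.         408.88064426 204.49387531]
 [  0.           0.           1.        ]] [0.47840171 0.05097017 1.25021712] [[ 0.01149305 -0.99780551  0.0652079 ]
 [-0.99992357 -0.0117656  -0.00379721]
 [ 0.00455609 -0.06515927 -0.99786448]]
side [[401.96754158   0.         321.17121401]
 [  0.         401.96754158 202.35936032]
 [  0.           0.           1.        ]] [ 0.43093752 -0.75486778  0.73890295] [[ 0.9910882  -0.07933297  0.10700678]
 [-0.13305274 -0.62824825  0.76655144]
 [ 0.00641402 -0.77395763 -0.6332049 ]]
0.1 [0.22097242 0.63729471 0.25535212] [[-9.44833545e-01  3.27550480e-01 -5.05564602e-04]
 [ 3.27550861e-01  9.44832015e-01 -1.70236841e-03]
 [-7.99379688e-05 -1.77405290e-03 -9.99998423e-01]] 0.0854847444782228
```

View pics/top0.png

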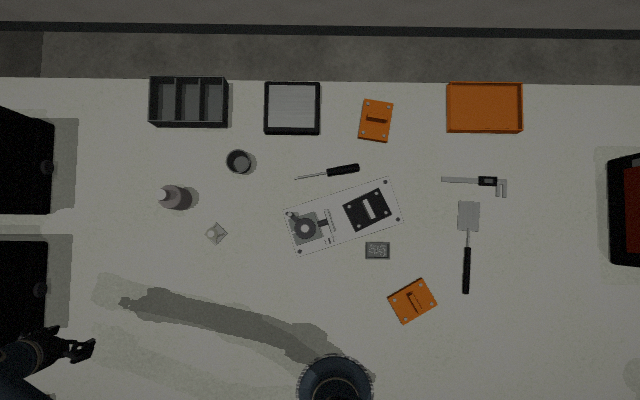

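View pics/side0.png

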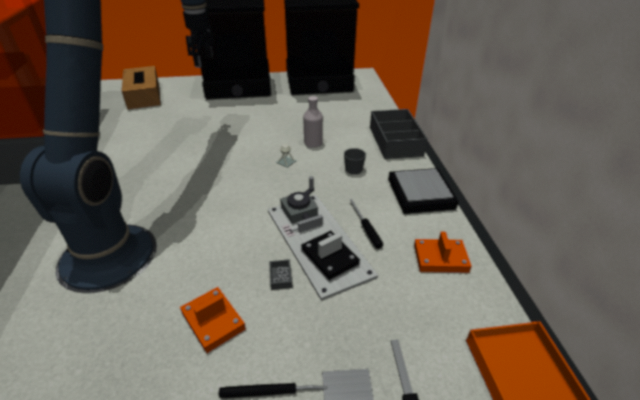

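The top view shows the jig around (343,215), with the black platform at (367,210) and the collar at (305,229). The two orange lookalikes are at (375,120) and (412,300), and I'll leave those alone. The black plate on the bed matches the description, so I'll check it in one close crop.

```bash
python3 - <<'E'
import cv2
p=cv2.imread("pics/top0.png")[170:265,275:410]
p=cv2.resize(p,None,fx=5.9,fy=5.9,interpolation=cv2.INTER_CUBIC)
p=cv2.convertScaleAbs(p,alpha=1.5)
for i in range(0,135,10):
    cv2.putText(p,str(275+i),(int(i*5.9),8),0,.3,(0,0,255));cv2.line(p,(int(i*5.9),10),(int(i*5.9),16),(0,0,255))
for i in range(0,95,10):
    cv2.putText(p,str(170+i),(0,int(i*5.9)+4),0,.3,(0,0,255));cv2.line(p,(20,int(i*5.9)),(26,int(i*5.9)),(0,0,255))
cv2.imwrite("pics/crop0.png",p)
E
```

```text
(no output)
```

View pics/crop0.png

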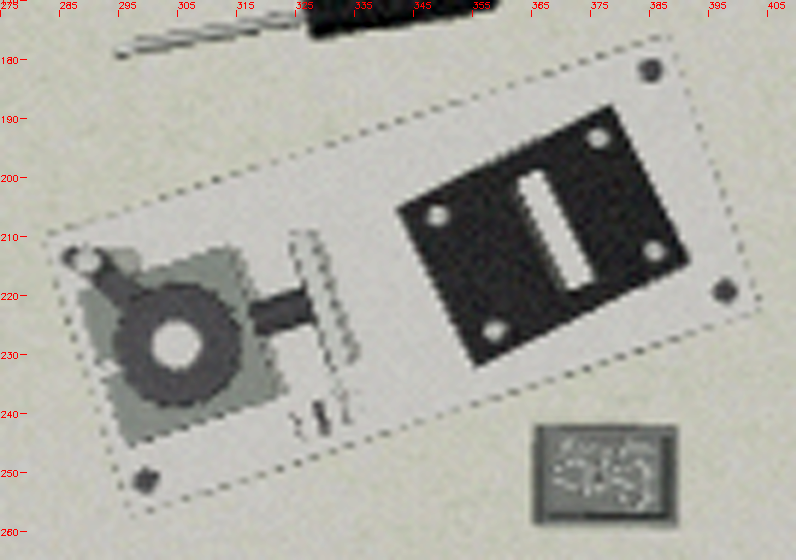

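The crop confirms the black plate with the aluminium handle: corners at crop (397,208), (612,105), (690,262), (477,366). The lever pin is at crop (88,260), which is unlocked. The hub is at (177,345), the scale at (318,418) and the bed corners at (48,235), (672,37), (760,310), (135,513).

```bash
cat > h.py <<'E'
from rig import *
import numpy as np
def pt(u,v,z,n="top"):
    c=camera_params(n);r=np.array(c["rotation"])@np.linalg.inv(c["K"])@[u,v,1];p=np.array(c["position"])
    return p+r*(z-p[2])/r[2]
def px(P,n="top"):
    c=camera_params(n);q=np.array(c["K"])@np.array(c["rotation"]).T@(np.array(P)-c["position"]);return q[:2]/q[2]
def fit(local,world):   # planar rigid fit: yaw, origin, rms
    a=np.array(local)[:,:2]; b=np.array(world)[:,:2]; A=a@[1,1j];B=b@[1,1j]
    th=np.angle(np.sum((B-B.mean())*np.conj(A-A.mean()))); o=B.mean()-A.mean()*np.exp(1j*th)
    return th,np.array([o.real,o.imag]),np.abs(o+A*np.exp(1j*th)-B)
def R(ydir):  # tool down, y axis at angle ydir
    y=np.array([np.cos(ydir),np.sin(ydir),0]);z=np.array([0,0,-1.]);return np.c_[np.cross(y,z),y,z]
def cr(x,y,z): return pt(275+(x+.5)/5.9-.5,170+(y+.5)/5.9-.5,z)
class J: pass
def w(th,o,x,y,z): c,s=np.cos(th),np.sin(th);return np.array([o[0]+c*x-s*y,o[1]+s*x+c*y,z])
E
python3 - <<'E'
from h import *
th,o,e=fit([(.16,-.075),(-.18,-.075),(-.18,.075),(.16,.075)],[cr(*q,.012) for q in((48,235),(672,37),(760,310),(135,513))])
print("jig",th,o,e)
loc=lambda P:(np.array([[np.cos(th),np.sin(th)],[-np.sin(th),np.cos(th)]])@(P[:2]-o)).round(4)
hub=cr(177,345,.064);pin=cr(88,260,.096);print("hub",loc(hub),"pin",loc(pin)); d=loc(pin)-loc(hub);print(d,np.hypot(*d),"angle",np.arctan2(d[1],d[0])+1.25)
t2,o2,e2=fit([(.06,-.045),(-.06,-.045),(-.06,.045),(.06,.045)],[cr(*q,.036) for q in((397,208),(612,105),(690,262),(477,366))])
print("plat",t2,o2,e2,loc(o2),t2-th)
print("handle",loc(cr(556,230,.078)))
print("scale thick",loc(cr(320,418,.012)), "pad ptr etc")
pinj=.058*np.exp(1j*np.arctan2(d[1],d[0]))
P=w(th,o,.11+pinj.real,pinj.imag,.09);print("pinworld",P)
a0=th+np.arctan2(d[1],d[0])
for k in(0,1):
    for n,(X,yd) in dict(pin=(P,a0+np.pi/2),lock=(w(th,o,.168,0,.09),th+np.pi/2),plat=(np.r_[o2,.068],t2),fin=(w(th,o,-.0175,0,.068),th)).items():
        q=inverse_kinematics(X,R(yd+k*np.pi)); print(k,n,None if q is None else np.round(q,2))
E
```

```text
jig 1.891766276914471 [ 0.52250894 -0.01285556] [0.00158744 0.00119892 0.00242342 0.00130765]
hub [0.1109 0.0006] pin [ 0.1382 -0.0506]
[ 0.0273 -0.0512] 0.0580235297099375 angle 0.16905962070816516
plat 2.0351375746767193 [ 0.54469192 -0.09111573] [0.00077442 0.00102325 0.0006262  0.00080656] [-0.0813  0.0036] 0.14337129776224833
handle [-0.0822  0.0037]
scale thick [0.0541 0.0574] pad ptr etc
pinworld [0.52776156 0.13356839 0.09      ]
0 pin [-0.27  0.47 -0.07  1.99  0.05  0.69  2.01]
0 lock [-1.19  0.67  1.11  2.15 -0.84  0.85 -2.37]
0 plat [-0.07  0.51  0.2   2.   -0.17  0.65  2.28]
0 fin [-0.2   0.49  0.22  2.05 -0.18  0.62  2.03]
1 pin [-0.71  0.51  0.51  2.02 -0.37  0.71 -0.73]
1 lock [-0.64  0.41  0.31  2.13 -0.21  0.63  0.14]
1 plat [-0.41  0.6   0.67  2.02 -0.56  0.71 -0.5 ]
1 fin [-0.48  0.55  0.59  2.07 -0.49  0.67 -0.81]
```

```bash
cat >> h.py <<'E'
TH=1.8918; O=np.array([.52251,-.01286])+.0007*np.array([np.cos(TH),np.sin(TH)])
loc=lambda P:np.array([[np.cos(TH),np.sin(TH)],[-np.sin(TH),np.cos(TH)]])@(np.array(P)[:2]-O)
def pin(a,z,dr=0): b=a-1.25;return w(TH,O,.11+(.058+dr)*np.cos(b),(.058+dr)*np.sin(b),z), R(TH+b+1.5*np.pi)
E
python3 - <<'E'
from h import *
P,Q=pin(.17,.25);movep(P,Q);command_gripper(.05,20)
P,Q=pin(.17,.13);move_l(P,Q,.15)
p,d=camera("side");import cv2
a=px(pin(.17,.08)[0],"side").astype(int);print(a)
c=p[a[1]-60:a[1]+60,a[0]-80:a[0]+80,::-1];cv2.imwrite("pics/s1.png",cv2.resize(c,None,fx=5,fy=5,interpolation=cv2.INTER_CUBIC))
s=sense();print(s["time_s"],s["position"],P,s["wrist_force"])
E
```

```text
[311 181]
3.6583 [0.52830183 0.13436631 0.131008  ] [0.52749726 0.13426593 0.13      ] [ 0.70837949  0.14314852 -0.34109688]
```

View pics/s1.png

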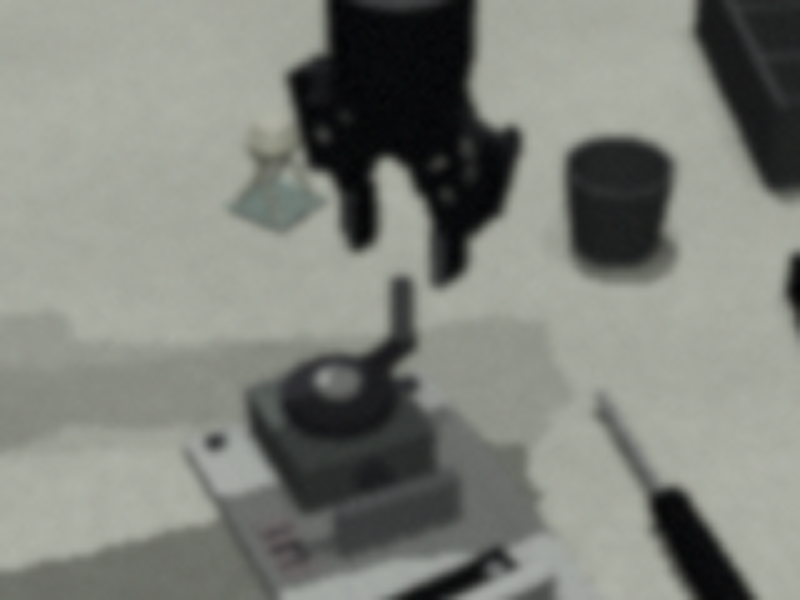

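The open fingers straddle the pin, which is at about crop (402,310), so I'll descend, grip and swing.

```bash
python3 - <<'E'
from h import *
P,Q=pin(.17,.088);print(move_l(P,Q,.1,until_force=8))
command_gripper(0,25)
s=sense();d=loc(s["position"])-[.11,0];print(s["time_s"],s["finger_gap"],s["wrist_force"],d,np.hypot(*d),np.arctan2(d[1],d[0])+1.25)
for a in np.linspace(.17,1.25,7)[1:]:
    P,Q=pin(a,.088);move_l(P,Q,.08)
    s=sense();print(a.round(2),s["time_s"],s["wrist_force"].round(1),(s["position"]-P).round(4),s["finger_gap"])
E
```

```text
False
4.6333 0.012991900164976759 [-0.4729452   0.62016752  3.43267962] [ 0.02756793 -0.05158753] 0.05849156722733809 0.16998432608217895
0.35 4.9667 [-1.6  1.5  6.6] [0.0003 0.0006 0.0006] 0.01319322397852229
0.53 5.3 [-1.2  1.2  5.9] [0.0005 0.0007 0.0006] 0.013105228898746173
0.71 5.6333 [-1.8  2.4  5.3] [0.0005 0.0008 0.0006] 0.013162660336285584
0.89 5.9667 [-1.4  2.9  5.7] [0.0005 0.0009 0.0006] 0.013152913519394169
1.07 6.3 [-1.4  3.1  5.9] [0.0005 0.001  0.0006] 0.013203010955741681
1.25 6.6333 [-1.3  3.1  5.8] [0.0004 0.0011 0.0006] 0.01323362327327433
```

```bash
python3 - <<'E'
from h import *
import cv2
s=sense();d=loc(s["position"])-[.11,0];print(np.arctan2(d[1],d[0])+1.25)
command_gripper(.05,25)
P,Q=pin(1.25,.15);move_l(P,Q,.15)
o2=np.array([.54469,-.09112]);Q=R(2.035+np.pi)
movep(np.r_[o2,.16],Q)
for n in("top","side"):
    p,_=camera(n);a=px(w(TH,O,.04,0,.05),n).astype(int);print(n,a)
    c=p[a[1]-50:a[1]+50,a[0]-65:a[0]+65,::-1];cv2.imwrite(f"pics/{n}2.png",cv2.convertScaleAbs(cv2.resize(c,None,fx=6,fy=6,interpolation=cv2.INTER_CUBIC),alpha=1.4))
s=sense();print(s["time_s"],s["position"],s["wrist_force"])
E
```

```text
1.2380636234759608
top [327 220]
side [309 216]
8.725 [ 0.54445229 -0.08888733  0.1593353 ] [0.43594093 0.32717076 0.36579615]
```

View pics/top2.png

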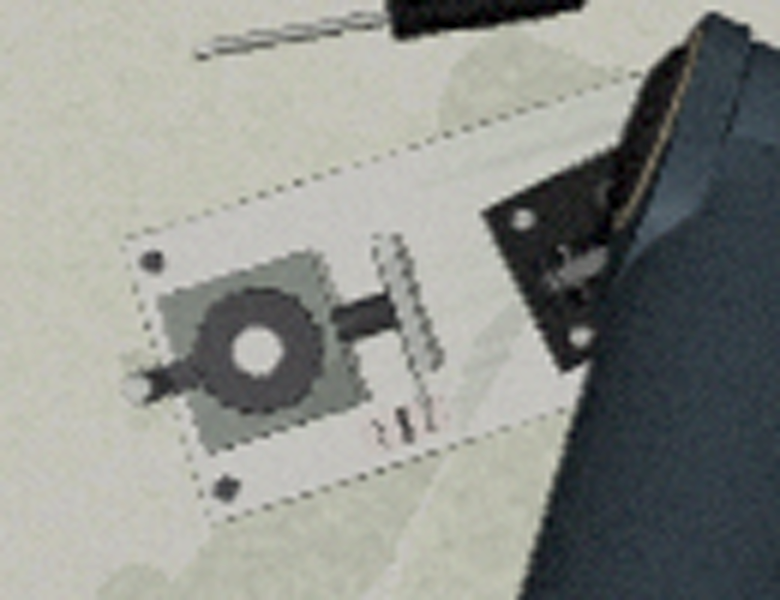

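View pics/side2.png

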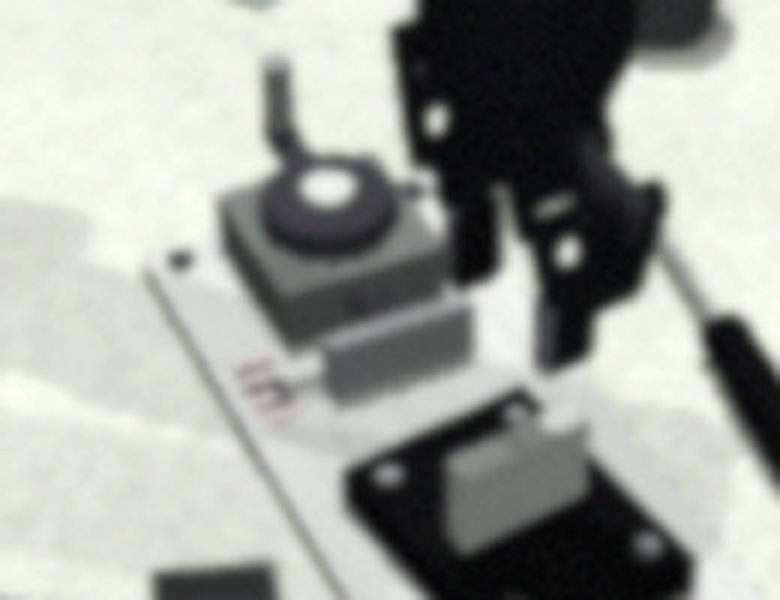

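The lever now points along the jig, with the pin at crop (140,388) and the hub at (258,350). The scale is in view at (405,425). I'll check the angle in numbers, then grasp the handle.

```bash
python3 - <<'E'
from h import *
c=lambda x,y,z:loc(pt(262+(x+.5)/6-.5,170+(y+.5)/6-.5,z))
h=c(258,350,.064);p=c(140,386,.096);d=p-h;print("lever",h,p,d,1.25+np.arctan2(d[1],d[0]))
print("pad face",c(385,235,.044),c(443,362,.044),"thick",c(404,424,.012))
o2=np.array([.54469,-.09112]);Q=R(2.035+np.pi)
print(move_l(np.r_[o2,.070],Q,.1,until_force=8))
command_gripper(0,30)
s=sense();print(s["time_s"],s["finger_gap"],s["wrist_force"],s["position"],loc(s["position"]))
E
```

```text
lever [0.1100817  0.00016769] [ 1.66911576e-01 -3.41123572e-05] [ 0.05682987 -0.0002018 ] 1.2464490494676126
pad face [ 0.03405426 -0.03504761] [0.0259978  0.03305928] thick [0.05296718 0.05700769]
False
10.1833 0.013637371826173621 [0.30609283 0.32168815 3.59644995] [ 0.54505384 -0.09108947  0.07056125] [-0.08204646  0.00329061]
```

```bash
python3 - <<'E'
from h import *
Q=R(TH+np.pi)
def go(x,f=.05,y=-.0004):
    move_l(w(TH,O,x,y,.070),Q,f);sleep(.15)
    s=sense();F=loc(np.array(s["wrist_force"])[:2]+O);r=s["tcp_rot"]
    print(x,round(s["time_s"],2),loc(s["position"]).round(4),round(s["position"][2],4),"F",F.round(2),s["wrist_force"][2].round(1),"yaw",(np.arctan2(-r[1][1],-r[0][1])-TH).round(4))
go(-.06);go(-.04)
for x in(-.032,-.029,-.026,-.023,-.0205):go(x,.03)
E
```

```text
-0.06 10.93 [-0.0608 -0.0006] 0.0706 F [-1.57  1.28] 5.5 yaw -0.001
-0.04 11.63 [-0.0394 -0.0012] 0.0705 F [-0.84  0.39] 6.3 yaw 0.0009
-0.032 12.2 [-0.0318 -0.0011] 0.0705 F [-3.27  0.06] 5.9 yaw 0.0004
-0.029 12.6 [-0.029 -0.001] 0.0705 F [-3.83  0.32] 7.0 yaw 0.0002
-0.026 13.0 [-0.0262 -0.001 ] 0.0705 F [-4.67  0.09] 6.1 yaw 0.0003
-0.023 13.4 [-0.0236 -0.0011] 0.0706 F [-5.72  0.06] 4.9 yaw 0.0003
-0.0205 13.8 [-0.0217 -0.0011] 0.0706 F [-6.38 -0.64] 5.2 yaw 0.0002
```

```bash
python3 - <<'E'
from h import *
import cv2
out=[]
for n in("top","side"):
    p,_=camera(n);a=px(w(TH,O,.03,.02,.04),n).astype(int);print(n,a)
    c=p[a[1]-32:a[1]+33,a[0]-32:a[0]+33,::-1];out.append(cv2.convertScaleAbs(cv2.resize(c,(400,400),interpolation=cv2.INTER_CUBIC),alpha=1.5))
cv2.imwrite("pics/b3.png",np.hstack(out))
s=sense();print(s["time_s"],loc(s["wrist_force"][:2]+O),s["ft_torque"],s["finger_gap"])
E
```

```text
top [332 226]
side [304 223]
13.9 [-6.54203873 -0.44052661] [-1.12962072 -0.35233188  0.10156483] 0.013373472008548538
```

View pics/b3.png

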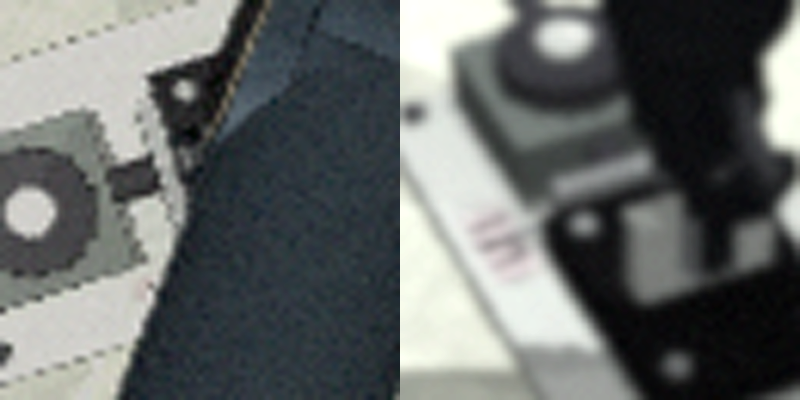

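The platform sits flush on the pad. The plate's far corner is at (150,75) in the top half, and its near corner is at (550,215) in the side half. The pointer is between the rest and thick lines. I'll check this in numbers, then make the last 4 mm.

```bash
python3 - <<'E'
from h import *
k=400/65
T=lambda x,y,z:loc(pt(300+(x+.5)/k-.5,194+(y+.5)/k-.5,z)).round(4)
S=lambda x,y,z:loc(pt(272+(x-400+.5)/k-.5,191+(y+.5)/k-.5,z,"side")).round(4)
print("plate far corner",T(150,75,.036),"screw",T(184,90,.036),"hub",T(30,212,.064))
print("near corner side",S(550,213,.036),"screws",S(585,222,.036),S(677,365,.036),"thick",S(490,245,.012))
Q=R(TH+np.pi)
def go(x,f=.03,y=.0004):
    move_l(w(TH,O,x,y,.070),Q,f);sleep(.4)
    s=sense();F=loc(np.array(s["wrist_force"])[:2]+O)
    print(x,round(s["time_s"],2),loc(s["position"]).round(4),round(s["position"][2],4),"F",F.round(2),s["wrist_force"][2].round(1),s["finger_gap"])
go(-.0175);go(-.0160)
E
```

```text
plate far corner [ 0.0362 -0.0455] screw [ 0.0227 -0.0336] hub [0.1105 0.0004]
near corner side [0.0386 0.0394] screws [0.0271 0.0284] [-0.0639  0.0293] thick [0.0555 0.0608]
-0.0175 14.55 [-0.0189 -0.001 ] 0.0707 F [-7.61 -1.23] 3.9 0.013762382289136236
-0.016 15.2 [-0.0179 -0.001 ] 0.0707 F [-7.64 -1.32] 4.3 0.013407253707009273
```

```bash
python3 - <<'E'
from h import *
import cv2
out=[]
for n,a in(("top",(322,216)),("side",(292,228))):
    p=np.mean([camera(n)[0].astype(float) for _ in range(4)],0).astype(np.uint8)
    c=p[a[1]-20:a[1]+20,a[0]-20:a[0]+20,::-1];c=cv2.convertScaleAbs(cv2.resize(c,(400,400),interpolation=cv2.INTER_CUBIC),alpha=1.6)
    out.append(c); print(n,a[0]-20,a[1]-20)
cv2.imwrite("pics/b4.png",np.hstack(out))
for q in((.04,.057),(.0525,.057),(.065,.057),(.16,.075)):print(q,((px(w(TH,O,*q,.012),"side")-[272,208]+.5)*10-.5+[400,0]).round())
s=sense();print(s["time_s"])
E
```

```text
top 302 196
side 272 208
(0.04, 0.057) [583. 261.]
(0.0525, 0.057) [564. 231.]
(0.065, 0.057) [546. 202.]
(0.16, 0.075) [358.  12.]
15.6
```

View pics/b4.png

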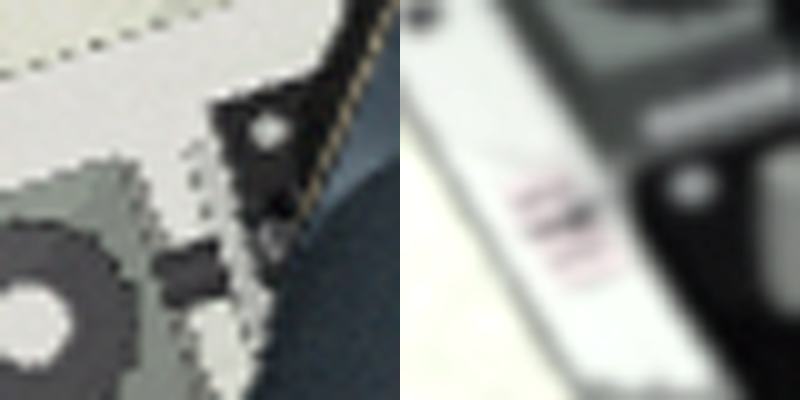

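```bash
python3 - <<'E'
from h import *
T=lambda x,y,z:loc(pt(302+(x+.5)/10-.5,196+(y+.5)/10-.5,z)).round(4)
print("corner",T(213,103,.036),"edge pt",T(225,160,.036),"screw",T(268,130,.036),"hub",T(30,322,.064))
print("pad back",T(193,150,.044),T(205,210,.044),"housing front",T(130,160,.045),"pad face",T(213,140,.044),T(268,300,.044))
# first-picture values of the screw relative to platform
o2=np.array([.54469,-.09112]);t2=2.035
for q in((437,215),(598,137),(655,250),(494,330)):
    d=cr(*q,.036)[:2]-o2;print("scr",np.array([[np.cos(t2),np.sin(t2)],[-np.sin(t2),np.cos(t2)]])@d)
S=lambda x,y,z:loc(pt(272+(x-400+.5)/10-.5,208+(y+.5)/10-.5,z,"side")).round(4)
print("side screw",S(692,185,.036),"lines",S(540,180,.012),S(562,222,.012),S(592,266,.012),"bedhole",S(422,10,.012),"ptr",S(578,214,.012),S(578,214,.02))
# automatic pad/plate profile along jig x (top camera), averaged over several frames
import cv2
p=np.mean([camera("top")[0].astype(float).mean(2) for _ in range(6)],0).astype(np.float32)
X=np.arange(.02,.075,.0015)
for y in(-.030,-.025,-.020,):
    uv=np.array([px(w(TH,O,x,y,.04)) for x in X],np.float32)
    v=cv2.remap(p,uv[:,0],uv[:,1],cv2.INTER_LINEAR).ravel();print(y,[f"{1e3*a:.0f}:{b:.0f}" for a,b in zip(X,v)])
E
```

```text
corner [ 0.0394 -0.0463] edge pt [ 0.0412 -0.029 ] screw [ 0.0262 -0.0336] hub [ 0.11   -0.0003]
pad back [ 0.0495 -0.0344] [ 0.0515 -0.0164] housing front [ 0.0681 -0.0372] pad face [ 0.0429 -0.0354] [0.0419 0.0145]
scr [ 0.04412588 -0.03268735]
scr [-0.04656061 -0.03254481]
scr [-0.04695225  0.03123846]
scr [0.04391323 0.03184352]
side screw [0.0302 0.0295] lines [0.0737 0.0553] [0.056  0.0562] [0.0372 0.0556] bedhole [0.1531 0.0586] ptr [0.057  0.0512] [0.049  0.0542]
-0.03 ['20:41', '22:57', '23:69', '25:80', '26:86', '28:87', '29:83', '31:56', '32:38', '34:31', '35:27', '37:26', '38:27', '40:38', '41:52', '43:83', '44:111', '46:116', '47:118', '49:122', '50:123', '52:125', '53:131', '55:135', '56:136', '58:137', '59:138', '61:137', '62:136', '64:129', '65:113', '67:95', '68:87', '70:83', '71:77', '73:74', '74:79']
-0.025 ['20:17', '22:21', '23:24', '25:25', '26:26', '28:26', '29:26', '31:25', '32:25', '34:25', '35:26', '37:27', '38:36', '40:48', '41:79', '43:113', '44:119', '46:116', '47:115', '49:113', '50:103', '52:91', '53:100', '55:125', '56:134', '58:136', '59:137', '61:137', '62:136', '64:132', '65:122', '67:100', '68:83', '70:75', '71:69', '73:77', '74:85']
-0.02 ['20:14', '22:18', '23:22', '25:25', '26:27', '28:26', '29:26', '31:26', '32:26', '34:27', '35:29', '37:28', '38:27', '40:40', '41:57', '43:84', '44:110', '46:116', '47:118', '49:120', '50:119', '52:121', '53:128', '55:133', '56:136', '58:137', '59:137', '61:137', '62:135', '64:127', '65:106', '67:87', '68:87', '70:85', '71:80', '73:77', '74:80']
```

```bash
python3 - <<'E'
from h import *
import cv2
def prof(p,X,y,z): 
    uv=np.array([px(w(TH,O,x,y,z)) for x in X],np.float32);return cv2.remap(p,uv[:,0],uv[:,1],cv2.INTER_LINEAR).ravel()
p0=cv2.imread("pics/top0.png").astype(np.float32).mean(2)
p1=np.mean([camera("top")[0].astype(float).mean(2) for _ in range(4)],0).astype(np.float32)
X=np.arange(.025,.075,.0005)
for nm,p in(("rest",p0),("now",p1)):
    v=np.mean([prof(p,X,y,.044) for y in np.arange(-.032,-.016,.001)],0)
    print(nm,[f"{1e3*a:.0f}:{b:.0f}" for a,b in zip(X[::2],v[::2])])
s=sense();print(s["time_s"],loc(s["position"]),s["wrist_force"])
E
```

```text
rest ['25:120', '26:112', '27:105', '28:100', '29:98', '30:100', '31:105', '32:112', '33:119', '34:122', '35:123', '36:124', '37:123', '38:121', '39:116', '40:108', '41:100', '42:101', '43:111', '44:123', '45:130', '46:131', '47:131', '48:130', '49:130', '50:130', '51:130', '52:130', '53:130', '54:131', '55:131', '56:131', '57:131', '58:131', '59:130', '60:130', '61:130', '62:129', '63:128', '64:124', '65:118', '66:108', '67:101', '68:96', '69:93', '70:87', '71:83', '72:81', '73:83', '74:86']Traceback (most recent call last):
  File "<stdin>", line 9, in <module>
  File "<stdin>", line 4, in prof
  File "h.py", line 7, in px
    c=camera_params(n);q=np.array(c["K"])@np.array(c["rotation"]).T@(np.array(P)-c["position"]);return q[:2]/q[2]
ValueError: time passes only in moves, steps and waits
```

```bash
sed -i 's/^import numpy as np/import numpy as np, functools\ncamera_params=functools.cache(camera_params)/' h.py; python3 - <<'E'
from h import *
import cv2
def prof(p,X,y,z): 
    uv=np.array([px(w(TH,O,x,y,z)) for x in X],np.float32);return cv2.remap(p,uv[:,0],uv[:,1],cv2.INTER_LINEAR).ravel()
p1=np.mean([camera("top")[0].astype(float).mean(2) for _ in range(4)],0).astype(np.float32)
X=np.arange(.025,.075,.001)
v=np.mean([prof(p1,X,y,.044) for y in np.arange(-.032,-.016,.001)],0)
print([f"{1e3*a:.0f}:{b:.0f}" for a,b in zip(X,v)])
s=sense();print(s["time_s"],loc(s["position"]),loc(s["wrist_force"][:2]+O))
E
```

```text
['25:46', '26:48', '27:47', '28:47', '29:44', '30:40', '31:35', '32:31', '33:29', '34:28', '35:28', '36:28', '37:28', '38:30', '39:37', '40:47', '41:62', '42:80', '43:98', '44:110', '45:115', '46:116', '47:117', '48:117', '49:116', '50:113', '51:110', '52:112', '53:120', '54:128', '55:133', '56:135', '57:136', '58:137', '59:137', '60:137', '61:137', '62:135', '63:133', '64:127', '65:117', '66:103', '67:92', '68:86', '69:83', '70:79', '71:76', '72:76', '73:79', '74:81']
16.3 [-0.01790118 -0.0009815 ] [-8.17614251 -1.67043415]
```

The pad's back edge has shifted about 10 mm from its rest position in the images, so it needs roughly 2 mm more. I'll also nudge it 1 mm in y.

```bash
python3 - <<'E'
from h import *
import cv2
Q=R(TH+np.pi)
move_l(w(TH,O,-.0135,.0016,.070),Q,.02);sleep(.5)
s=sense();print(s["time_s"],loc(s["position"]),s["position"][2],loc(s["wrist_force"][:2]+O),s["wrist_force"][2],s["finger_gap"])
def prof(p,X,y,z): 
    uv=np.array([px(w(TH,O,x,y,z)) for x in X],np.float32);return cv2.remap(p,uv[:,0],uv[:,1],cv2.INTER_LINEAR).ravel()
im=[np.mean([camera(n)[0].astype(float) for _ in range(4)],0) for n in("top","side")]
p1=im[0].mean(2).astype(np.float32)
X=np.arange(.036,.072,.001)
v=np.mean([prof(p1,X,y,.044) for y in np.arange(-.032,-.016,.001)],0)
print([f"{1e3*a:.0f}:{b:.0f}" for a,b in zip(X,v)])
out=[cv2.convertScaleAbs(cv2.resize(p.astype(np.uint8)[b-20:b+20,a-20:a+20,::-1],(400,400),interpolation=cv2.INTER_CUBIC),alpha=1.5) for p,(a,b) in zip(im,((322,216),(297,228)))]
cv2.imwrite("pics/b5.png",np.hstack(out))
E
```

```text
17.0917 [-0.01624813 -0.00076915] 0.0710233493101102 [-8.46666275 -4.48741096] 2.624640766908551 0.013541715471330571
['36:26', '37:27', '38:27', '39:30', '40:35', '41:44', '42:57', '43:76', '44:96', '45:110', '46:115', '47:117', '48:117', '49:117', '50:116', '51:113', '52:108', '53:103', '54:107', '55:117', '56:127', '57:132', '58:134', '59:136', '60:137', '61:137', '62:136', '63:134', '64:128', '65:117', '66:103', '67:92', '68:87', '69:83', '70:80', '71:77']
```

View pics/b5.png

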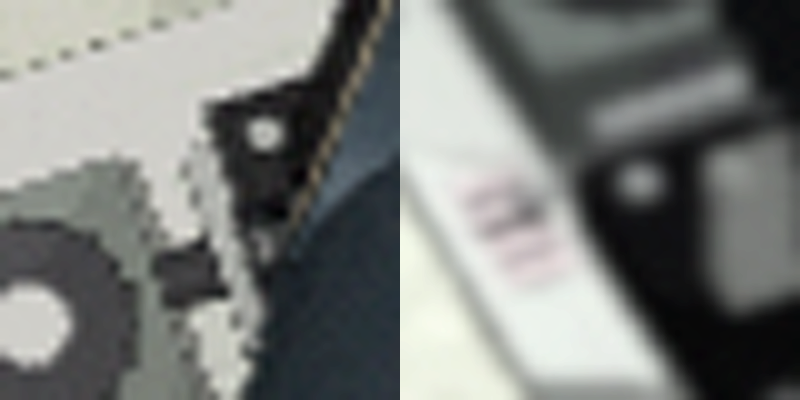

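```bash
python3 - <<'E'
from h import *
move_l(w(TH,O,-.0135,-.0004,.0697),R(TH+np.pi),.02);sleep(.8)
for _ in range(2):
    s=sense();r=np.array(s["tcp_rot"]);print(s["time_s"],loc(s["position"]),s["position"][2],loc(s["wrist_force"][:2]+O),s["wrist_force"][2],"tilt",loc(r[:2,2]+O),"yaw",np.arctan2(-r[1][1],-r[0][1])-TH);sleep(.5)
E
```

```text
18.5417 [-0.01625172 -0.00114011] 0.07069612481610028 [-10.33288276   0.43506756] 6.719967673949989 tilt [-0.00514798 -0.00308035] yaw -0.000302870169217595
19.0417 [-0.01626532 -0.00110805] 0.07066951379384409 [-9.14929649  0.29331674] 6.6708832407778775 tilt [-0.00513948 -0.00296928] yaw -0.00035218491566779697
```

```bash
python3 -c "
from rig import *
print(finish_job())"
```

```text
the job is handed in; nothing more can be done
None
```

I handed the job in with the collar lever at about 1.25 rad (locked) and the platform square, about 1 mm off-centre and within 0.3° of flat against the stop. The stop is pressed in about 12–13.5 mm of its 25 mm, and the gripper is still holding it there; nothing else on the bench was used or deliberately moved.

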